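# Hang the keyhole plate on its stud

### The job

Pick up the keyhole plate by its handle, slip its round hole over the headed stud on the sloping stand until the plate lies flat on the bed, then slide it straight down the slope until it stops, so that the narrow slot is locked fully home behind the stud's head. Feel for the stud gently and never force or ram the plate against the stand; leave the other things on the bench where they are, and let go of the plate at the end.

Things in the scene. Friction and masses are not known exactly. Their poses are not given: they have to be found in the camera images.
- keyhole_plate: Flat grey plate, 110 x 90 x 6 mm (x, y, z), 0.25 to 0.5 kg, lying handle up on the bench. Origin: centre of its underside; z points out of the handle side. A keyhole goes through it on its line y = 0 (see round_hole, slot_end). With its axes parallel to the bed's, the hole is over the stud at plate x = +10 mm in the bed frame, and the plate is fully home at x = -11.5 mm.
- handle (a point): Middle of the handle, 42 mm above the plate's underside over its centre: a black bar 13 x 13 mm, 92 mm long along the plate's x, on two posts 11 mm thick at x = -38 and +38 mm, right over the keyhole. Pinch it across y at its middle, fingertips kept more than 18 mm above the underside: the stud's head will come up to 15 mm there.
- round_hole (a point): Centre of the keyhole's wide part, at plate (-10, 0, 0) mm: a round (eight-sided) hole 23 mm across, 2 mm wider all round than the stud's head. Towards the plate's +x it opens into the narrow slot.
- slot_end (a point): Closed end of the keyhole's slot, at plate (15, 0, 0) mm; the slot is 12 mm wide and runs from here to the round hole. The plate is home when this end meets the stud's shank.
- bed: Face of a sloping grey metal bed, 190 mm (x, up the slope) by 170 mm (y, level), on a steel stand fixed to the bench. It slopes 15 degrees, low edge towards the robot, turned by up to 0.3 rad. Origin: centre of the face, 60 mm above the bench; z points out of the face. Bed and stud are rigid: more than 40 N between plate and stand is too much.
- stud_line (a point): Point 15 mm above the bed's origin, level with the top of the stud. A dark cross slot runs along the bed's y; one steel headed stud is clamped in it, normal to the face, at bed x = 0 and anywhere from y = -20 to +20 mm: where is NOT reported and differs each time (feel for it or look). Shank 7 mm thick; round head 19 mm across, from 9 to 15 mm above the face.
- bush_a: Bystander: turned steel bush, 44 mm across, 26 mm high; origin under its centre.
- bush_b: Bystander: turned steel bush, 36 mm across, 26 mm high; origin under its centre.
- hex_key: Bystander: black L-shaped hex key, 84 x 29 x 7 mm, lying flat; origin under its centre.
There are look-alikes about, which are no part of the job. What is shaped like the keyhole_plate but orange is not meant.

How it is judged:
By the outcome, as a careful person would: the job done as asked, in the order asked, and still so for the second after the job is handed in, with the robot touching nothing.
It also fails if it takes over 58 s, if anything falls off the work surface, if the arm or the gripper's body presses on something with over 40 N, if the wrist force passes 120 N, or if a joint passes its speed limit or range.

### The arm

A 6-joint arm with a two-finger parallel gripper is mounted at the origin on a cart in front of the work surface, level with it; the furniture and walls round the work are solid. World frame = base frame: x ahead of the robot, y to its left, z up, the work surface at z = 0. Lengths are in m, angles in rad, forces in N, time in s.
With the tool pointing down it reaches from about 0.25 to 0.725 m from the base axis. Payload 4 kg.
Tool frame: the origin (TCP) lies on the centre line of the jaws, within the pads' length; the fingertips stand ahead of it and the grasp point (between the pads) lies 11 mm behind it (bot.tip_extent is the z of the fingertips in the tool frame, in m); z points along the fingers, y is the direction in which the jaws open and shut (so a half turn about z gives the same grasp; the last joint's range is limited). The gripper opens to 85 mm and grips with 20 to 120 N. Pads are 22 mm wide; open, the fingers measure 114 mm over their backs; the gripper's body (76 mm by 85 mm) begins 54 mm behind the grasp point. The pads swing forward as they close: fully open they stand 13 mm farther back than shut.
Start: joints at [-1.102, 0.241, 0.005, 1.335, 0, 1.571], TCP at [0.226, -0.446, 0.239] pointing down, gripper open.
Joint ranges: [-2.72, 2.72], [-1.05, 1.87], [-1.09, 1.28], [-1.99, 2.15], [-1.42, 1.44], [-3.14, 3.14]. Speed limits (rad/s): [2.79, 2.79, 3.14, 3.14, 3.14, 3.14].

### API

Orientations are given as a unit quaternion [x, y, z, w].
In Python, from workcell import bot gives the robot as it stands.
- The arm moves only by the shell command python3 -m jog 'ROWS'. ROWS is JSON, a list that holds one entry, the list of rows, each a list of 7 numbers: the shift along the world's x, y, z in m, then the turn, a rotation vector about the world's x, y, z in degrees, then the closure in counts, from 0 (fully open) to 255 (shut). In form: [[[tx, ty, tz, ax, ay, az, fingers], ...]]. A call has 1 to 10 rows; each row is the pose to reach, as a shift and turn from the pose commanded when the call began; what a row does not reach only later rows make up. A row lasts 1/12 s, in which the tool goes at most 41.7 mm and 7.16 degrees, less where a joint would pass 70% of its speed; a pose out of reach is approached as far as the arm can. A call with a gripper value outside its range is refused whole. The fingers move at their own pace and stop on an object; the grip force is fixed at half the most. Time passes only in rows, so rows that repeat a pose let the fingers close. It gives the time, the measured TCP pose, the force and the opening at its end, in the units of the state.
- bot.get_obs(): the state, without advancing time (a new reading comes with each control period).
- bot.camera(name): name is "scene" or "top" or "wrist"; returns the picture (384x512x3 uint8, blue, green, red); there is no depth.
- bot.camera_model(name): a dict with "K" (3x3 intrinsics, pixels), "T" (4x4, takes a point from camera to world coordinates). Camera axes: x right, y down, z forward; pixel columns grow to the right and rows downward; lengths in m; the calibration is good to about 2 mm. A picture is of the moment at which its call begins: read the wrist's pose just before it. camera_model takes no time and is no camera call; for the wrist camera it gives the pose at the moment of the call.
- bot.job_done(): hands the job in, once; it reports no verdict.
The state is a dict: "clock": time; "joint_pos": joint angles; "joint_vel": joint speeds; "tau": joint torques, N m; "eef_pos": TCP position; "tool_rot": TCP orientation; "ft_force": force on the tool from outside, world axes, zero at the start; "ft_torque": the same for the moment, N m; "grip_width": finger opening in m.
Only numpy, scipy, OpenCV 4.12 (cv2) and the standard library are available. Lean on these libraries where they do the work, as an engineer would, in place of code of your own. Each camera call takes 0.05 s, during which the arm holds its last target. There are 200 camera calls.

## Working session

There is one attempt and no reset: what is moved stays moved. The work goes in short steps, Python scripts to look and compute and a shell command to move; the robot and the scene stay as the last step left them, time stands still between calls to the robot, and variables do not carry over. Pictures are saved under pics/ and viewed, about 8 in all and at most 12, crops included, and the job is handed in when it is done.

```bash
mkdir -p pics; ls; python3 - <<'E'
from workcell import bot
import cv2, numpy as np
a=bot.camera("scene"); b=bot.camera("top")
cv2.imwrite("pics/scene.png",cv2.resize(a,None,fx=1.5,fy=1.5)); cv2.imwrite("pics/top.png",cv2.resize(b,None,fx=1.5,fy=1.5))
for n in("scene","top"):
    m=bot.camera_model(n);print(n,np.round(m["K"],1).tolist(),np.round(m["T"],3).tolist())
o=bot.get_obs();print(o,bot.tip_extent)
E
```

```text
pics
scene [[435.1, 0.0, 254.0], [0.0, 435.1, 190.2], [0.0, 0.0, 1.0]] [[-0.738, -0.492, 0.461, 0.018], [-0.674, 0.549, -0.494, 0.511], [-0.01, -0.676, -0.737, 0.824], [0.0, 0.0, 0.0, 1.0]]
top [[401.2, 0.0, 255.1], [0.0, 401.2, 188.9], [0.0, 0.0, 1.0]] [[0.033, -0.979, 0.199, 0.325], [-0.999, -0.033, 0.004, 0.026], [0.002, -0.199, -0.98, 0.927], [0.0, 0.0, 0.0, 1.0]]
{'clock': 0.1, 'joint_pos': array([-1.10200194e+00,  2.41358070e-01,  3.88140066e-03,  1.33520717e+00,
       -4.53110256e-06,  1.57079772e+00]), 'joint_vel': array([-0.0001687 , -0.00325249,  0.0034828 , -0.00081102, -0.00031225,
        0.00017721]), 'tau': array([ 5.66274830e-04, -3.73138905e+01,  2.53009647e+01,  1.08696232e-02,
        2.73173526e-05, -8.71923504e-06]), 'eef_pos': array([ 0.22565911, -0.44557322,  0.23850033]), 'tool_rot': array([ 9.72654252e-01,  2.32255927e-01, -2.21397755e-04, -9.17421622e-04]), 'ft_force': array([-0.364445  , -0.95563529, -0.60009442]), 'ft_torque': array([-0.01825862, -0.01232336,  0.01593818]), 'grip_width': 0.08512649908592694} 0.008
```

View pics/top.png

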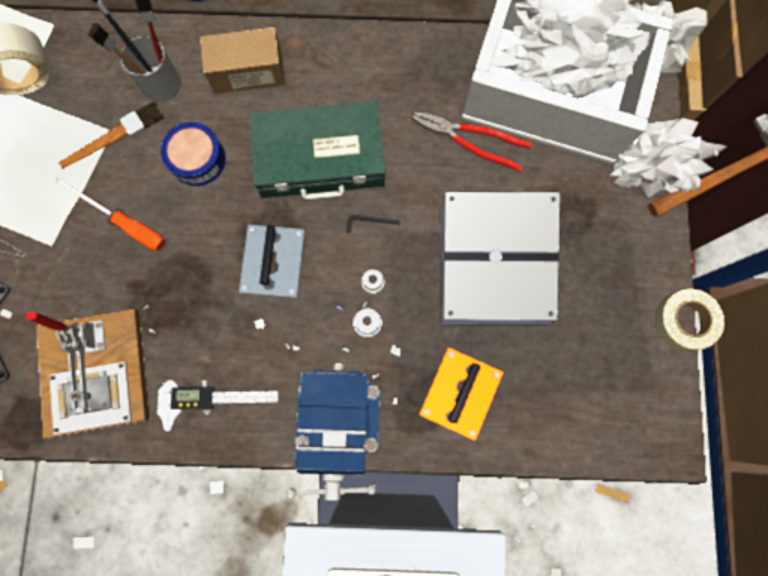

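View pics/scene.png

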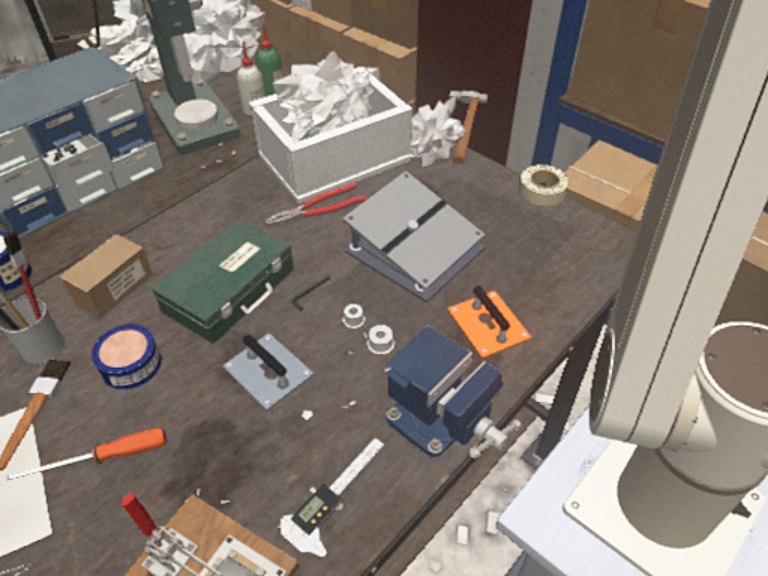

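Top view (1.5x): the grey plate with its black handle is at (272,262). The look-alike is the orange plate at (462,393), which the task excludes. The bed is at (501,258) with the stud at (496,256), the bushes are at (372,280) and (367,322), and the hex key is at (373,220). I choose the grey plate, and will check it in a close crop while measuring.

```bash
cat > h.py <<'E'
from workcell import bot
import cv2, numpy as np
from scipy.spatial.transform import Rotation as R
def ray(n,uv,m=None):
    m=m or bot.camera_model(n); K,T=np.array(m["K"]),np.array(m["T"])
    return T[:3,3],T[:3,:3]@np.linalg.solve(K,[uv[0],uv[1],1.])
def onz(n,uv,z,m=None):
    o,d=ray(n,uv,m); return o+d*(z-o[2])/d[2]
def proj(n,p,m=None):
    m=m or bot.camera_model(n); K,T=np.array(m["K"]),np.array(m["T"])
    c=K@(T[:3,:3].T@(np.asarray(p)-T[:3,3])); return c[:2]/c[2]
def tri(n1,u1,n2,u2):
    o1,d1=ray(n1,u1);o2,d2=ray(n2,u2);d1/=np.linalg.norm(d1);d2/=np.linalg.norm(d2)
    s=np.linalg.lstsq(np.c_[d1,-d2],o2-o1,rcond=None)[0]
    a,b=o1+s[0]*d1,o2+s[1]*d2; return (a+b)/2,np.linalg.norm(a-b)
E
python3 - <<'E'
from h import *
t=bot.camera("top"); s=bot.camera("scene")
def quad(mask,box):
    x0,y0,x1,y1=box; k=np.zeros_like(mask);k[y0:y1,x0:x1]=mask[y0:y1,x0:x1]
    k=cv2.morphologyEx(k,cv2.MORPH_CLOSE,np.ones((7,7)))
    c=max(cv2.findContours(k,0,2)[0],key=cv2.contourArea); h=cv2.convexHull(c)
    for e in np.linspace(.01,.1,40):
        q=cv2.approxPolyDP(h,e*cv2.arcLength(h,True),True)
        if len(q)<=4: break
    return q[:,0],cv2.minAreaRect(c),cv2.contourArea(c)
g=t.mean(2)
for name,img,box in(("top",t,(150,140,212,205)),("scene",s,(140,215,215,275))):
    hsv=cv2.cvtColor(img,cv2.COLOR_BGR2HSV); gg=img.astype(int)
    m=((gg.min(2)>95)&(gg[...,0]>=gg[...,2]+5)).astype(np.uint8)*255
    q,r,a=quad(m,box);print(name,"plate",q.tolist(),r,a)
    for p in q: print(np.round(onz(name,p,.006)*1000,1))
    bl=(gg.max(2)<50).astype(np.uint8)*255
    k=np.zeros_like(bl);x0,y0,x1,y1=box;k[y0:y1,x0:x1]=bl[y0:y1,x0:x1]
    c=max(cv2.findContours(k,0,2)[0],key=cv2.contourArea);print("handle",cv2.minAreaRect(c),np.round(cv2.boxPoints(cv2.minAreaRect(c)),1).tolist())
    print(np.round(onz(name,cv2.minAreaRect(c)[0],.0485)*1000,1))
for name,img,box in(("top",t,(285,120,385,222)),("scene",s,(225,110,330,200))):
    x0,y0,x1,y1=box
    m=((img.min(2)>120)).astype(np.uint8)*255
    q,r,a=quad(m,box);print(name,"bed",q.tolist(),a)
A=cv2.resize(t[140:205,150:215],(390,390),interpolation=2);B=cv2.resize(s[215:280,145:210],(390,390),interpolation=2)
C=cv2.resize(t[120:220,285:385],(390,390),interpolation=2)[:200];D=cv2.resize(s[110:210,225:325],(390,390),interpolation=2)[:200]
cv2.imwrite("pics/crop.png",np.vstack([np.hstack([A,B]),np.hstack([C,D])]))
E
```

```text
top plate [[166, 150], [202, 153], [197, 197], [159, 194]] ((180.73207092285156, 173.5272979736328), (38.84971237182617, 46.794918060302734), 6.709836959838867) 1684.0
[599.8 246.2   6. ]
[595.3 159.9   6. ]
[488.4 165.1   6. ]
[492.5 254.2   6. ]
handle ((178.42308044433594, 169.6154022216797), (5.705597877502441, 39.31901168823242), 7.125016689300537) [[173.1999969482422, 188.8000030517578], [178.0, 149.8000030517578], [183.6999969482422, 150.5], [178.8000030517578, 189.5]]
[542.1 204.5  48.5]
scene plate [[180, 223], [208, 249], [177, 272], [149, 243]] ((178.5, 246.00001525878906), (45.961936950683594, 38.890872955322266), 45.0) 1431.0
[590.4 159.3   6. ]
[486.  166.3   6. ]
[492.2 253.4   6. ]
[599.2 245.8   6. ]
handle ((175.75039672851562, 236.26429748535156), (35.38130569458008, 5.654546737670898), 43.36341857910156) [[160.89999389648438, 226.1999969482422], [164.8000030517578, 222.10000610351562], [190.60000610351562, 246.39999389648438], [186.6999969482422, 250.5]]
[539.4 208.5  48.5]
top bed [[372, 128], [371, 212], [296, 212], [297, 128]] 6399.0
scene bed [[225, 110], [264, 110], [323, 156], [280, 194]] 3962.0
```

View pics/crop.png

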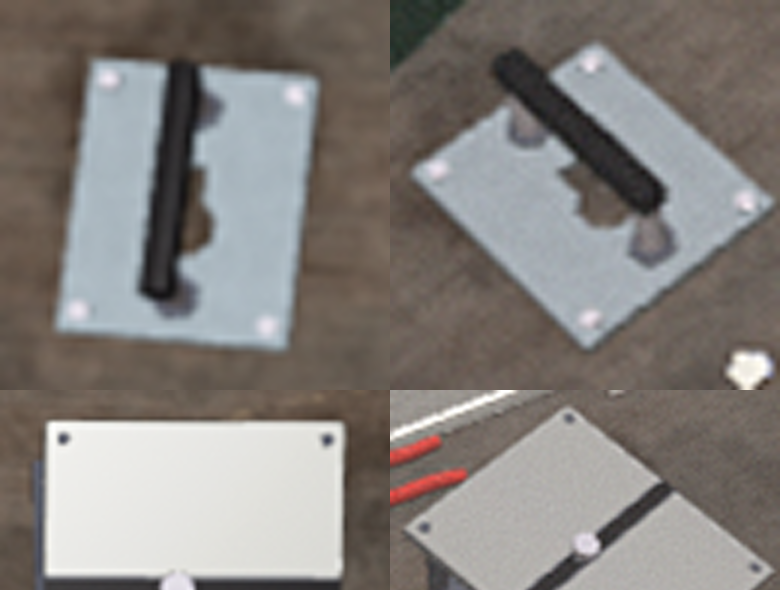

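Crop: the grey plate is confirmed. Its wide hole is at the near end (top crop (195,225)) and its slot runs away from the robot, so plate +x points roughly along world +x. Next I measure the bed and the stud.

```bash
python3 - <<'E'
from h import *
t=bot.camera("top"); s=bot.camera("scene")
def blobs(img,box,hi):
    x0,y0,x1,y1=box; g=img[y0:y1,x0:x1].astype(int)
    m=((g.max(2)<95) if hi==0 else (g.min(2)>hi)).astype(np.uint8)
    n,l,st,c=cv2.connectedComponentsWithStats(m)
    return [(int(st[i,4]),np.round(c[i]+[x0,y0],2).tolist(),st[i,2:4].tolist()) for i in range(1,n) if 2<st[i,4]<500]
print("top dark",blobs(t,(297,129,371,212),0)); print("scene dark",blobs(s,(230,113,324,196),0))
u=(330.7,170.7);v=(275.3,150)
print("stud tri",tri("top",u,"scene",v))
for z in(.070,.0745,.08): print(z,onz("top",u,z),onz("scene",v,z))
q=[[297,128],[372,128],[371,212],[296,212]]
for p,z in zip(q,(.0846,.0846,.0354,.0354)): print(p,np.round(onz("top",p,z)*1000,1))
print(t[166:176,322:340].min(2)); print(s[144:157,266:286].min(2))
E
```

```text
top dark [(122, [311.57, 170.62], [29, 5]), (180, [352.5, 171.0], [36, 5])]
scene dark [(19, [287.11, 125.21], [12, 9]), (3, [319.67, 132.0], [2, 3]), (92, [287.36, 141.13], [20, 18]), (3, [231.0, 137.67], [3, 2]), (73, [238.22, 158.16], [21, 18]), (103, [263.72, 160.59], [23, 18]), (4, [317.5, 161.5], [4, 4]), (69, [260.71, 177.06], [36, 24]), (5, [312.0, 167.0], [5, 5]), (57, [306.89, 179.53], [34, 31]), (88, [253.38, 181.8], [47, 29]), (9, [259.33, 172.78], [6, 5]), (8, [303.5, 174.5], [8, 8]), (9, [291.0, 186.0], [9, 9]), (3, [232.0, 185.33], [3, 2]), (5, [279.8, 190.2], [3, 3]), (35, [318.97, 193.09], [8, 6])]
stud tri (array([ 0.5457216 , -0.13548464,  0.06831196]), np.float64(0.0011551383900980428))
0.07 [ 0.5457832 -0.1348635  0.07     ] [ 0.54402021 -0.13429957  0.07      ]
0.0745 [ 0.54462556 -0.13401715  0.0745    ] [ 0.54088159 -0.13044489  0.0745    ]
0.08 [ 0.54321065 -0.13298272  0.08      ] [ 0.53704549 -0.1257336   0.08      ]
[297, 128] [636.8 -58.   84.6]
[372, 128] [ 642.5 -223.9   84.6]
[371, 212] [ 462.3 -231.4   35.4]
[296, 212] [456.6 -63.2  35.4]
[[230 230 22
[... 1144 characters left out ...]
  84 134
  167 179]
 [177 171 170 172 172 163 187 216 212 203 217 226 177  58  56  97 138 174
  178 175]
 [175 174 175 178 178 161 171 209 214 212 216 213 164  68 106 163 182 175
  173 171]
 [174 177 174 180 178 140 117 167 203 209 207 189 144 121 168 181 177 178
  174 175]
 [174 179 179 173 141  73  77 101 114 141 146 120 121 170 180 173 170 171
  172 171]
 [173 182 167 114  56  43  81 101  96  93  96 129 164 177 180 175 173 172
  175 176]
 [177 160 102  51  51  52  50  68  69  90 143 175 176 177 173 172 170 177
  171 171]
 [160 108  53  53  55  56  55  73 111 159 178 178 178 172 175 171 172 174
  175 172]
 [ 98  48  52  49  52  52  79 129 170 185 175 175 172 171 177 176 175 173
  172 172]]
```

Stud top is about (0.545, -0.134, 0.0745), so bed y ≈ +10 mm. The bed centre is about (0.5495, -0.144), yaw ≈ +2°. The plate is at (0.542, 0.206), yaw ≈ -3.7°. I'll go over the stand for a close wrist view on the way to the plate.

```bash
python3 -m jog '[[[0.03,0.03,0.02,0,0,-6,0],[0.055,0.06,0.03,0,0,-12,0],[0.08,0.09,0.04,0,0,-18,0],[0.105,0.12,0.05,0,0,-24,0],[0.13,0.15,0.06,0,0,-30.6,0],[0.155,0.18,0.06,0,0,-30.6,0],[0.18,0.21,0.06,0,0,-30.6,0],[0.205,0.24,0.06,0,0,-30.6,0],[0.23,0.27,0.06,0,0,-30.6,0],[0.255,0.306,0.06,0,0,-30.6,0]]]'
python3 - <<'E'
from h import *
m=bot.camera_model("wrist"); w=bot.camera("wrist"); cv2.imwrite("pics/w1.png",w)
print(np.round(m["K"],1).tolist(),np.round(m["T"],3).tolist(),bot.get_obs()["eef_pos"],bot.get_obs()["clock"])
np.save("w1.npy",w); np.savez("w1m.npz",K=m["K"],T=m["T"])
E
```

```text
clock: 1.13
eef_pos: [0.4808, -0.1404, 0.2993]
tool_rot: [0.999, -0.033, 0.0, 0.0]
ft_force: [0.9, -0.4, -0.7]
grip_width: 0.0857
[[267.3, 0.0, 264.1], [0.0, 267.3, 195.3], [0.0, 0.0, 1.0]] [[-0.065, -0.949, -0.308, 0.559], [-0.998, 0.063, 0.019, -0.146], [0.001, 0.309, -0.951, 0.434], [0.0, 0.0, 0.0, 1.0]] [ 0.48463262 -0.13397552  0.29886478] 1.1833
```

View pics/w1.png

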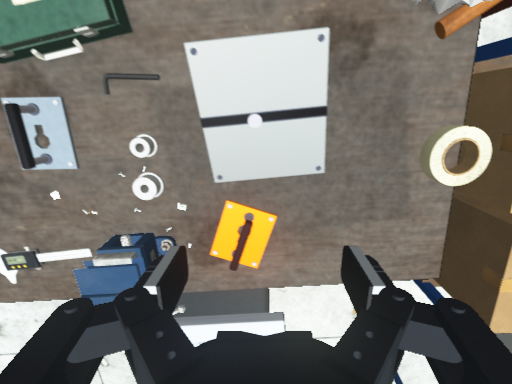

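Wrist view: bed corners near (185,43), (329,28), (325,173), (216,182), stud head at (255,120). The plate is at the left with its round hole at (42,142). I measure from this picture now.

```bash
python3 - <<'E'
from h import *
w=np.load("w1.npy"); m=dict(np.load("w1m.npz")); g=w.astype(int)
def quad(k):
    k=cv2.morphologyEx(k,cv2.MORPH_CLOSE,np.ones((13,13)))
    c=max(cv2.findContours(k,0,2)[0],key=cv2.contourArea); h=cv2.convexHull(c)
    for e in np.linspace(.01,.1,60):
        q=cv2.approxPolyDP(h,e*cv2.arcLength(h,True),True)
        if len(q)<=4: break
    return q[:,0]
k=np.zeros(w.shape[:2],np.uint8); k[22:190,180:335]=(g.min(2)>130)[22:190,180:335]
qb=quad(k*255); Q=[]
for p in qb:
    z=.0846 if p[1]<100 else .0354; X=onz("",p,z,m)*1000; Q.append(X); print("bed",p,np.round(X,1))
print("bed centre",np.mean(Q,0))
c=np.zeros(w.shape[:2],np.uint8); c[108:132,243:268]=(g.min(2)>120)[108:132,243:268]
# head in the dark slot: bright columns along slot centre line
for r in (117,118,119,120,121,122): print(r,g[r,243:268].min(1))
k=np.zeros(w.shape[:2],np.uint8); k[92:175,0:82]=((g.min(2)>95)&(g[...,0]>=g[...,2]+5))[92:175,0:82]
for p in quad(k*255): print("plate",p,np.round(onz("",p,.006,m)*1000,1))
cv2.imwrite("pics/w1c.png",np.hstack([cv2.resize(w[95:145,230:280],(390,390),interpolation=2),cv2.resize(w[90:175,0:85],(390,390),interpolation=2)]))
for u in((253.5,120),(254.5,120),(255.5,120.5)): print("stud",u,np.round(onz("",u,.0745,m)*1000,1))
E
```

```text
bed [328  27] [ 642.9 -225.1   84.6]
bed [324 172] [ 461.7 -231.8   35.4]
bed [215 182] [456.9 -64.3  35.4]
bed [183  43] [637.6 -57.7  84.6]
bed centre [ 549.77531939 -144.72529892   60.        ]
117 [ 55  55  54  56 107 173 214 234 240 240 240 241 240 240 240 240 238 217
 138  64  51  51  51  50  50]
118 [ 55  55  54  62 123 194 229 239 239 239 239 239 240 239 239 239 239 230
 181  94  50  51  51  51  49]
119 [ 55  54  53  70 145 209 233 239 239 239 239 239 239 239 239 239 239 234
 197 116  53  50  50  51  52]
120 [ 54  54  53  79 148 210 234 239 239 239 239 239 239 240 239 239 239 235
 212 140  61  60  62  65  68]
121 [ 54  54  55  80 152 216 236 239 239 239 239 239 238 238 238 238 238 234
 212 161 109 102 109 117 124]
122 [ 59  62  65  80 144 217 237 238 237 237 237 237 237 237 237 237 238 234
 221 194 174 175 183 188 191]
plate [60 97] [595.9 157.8   6. ]
plate [ 77 168] [487.5 162.8   6. ]
plate [ 23 169] [491.7 250.8   6. ]
plate [ 0 98] [600.4 248.    6. ]
stud (253.5, 120) [ 546.2 -132.1   74.5]
stud (254.5, 120) [ 546.2 -133.4   74.5]
stud (255.5, 120.5) [ 545.4 -134.6   74.5]
```

View pics/w1c.png

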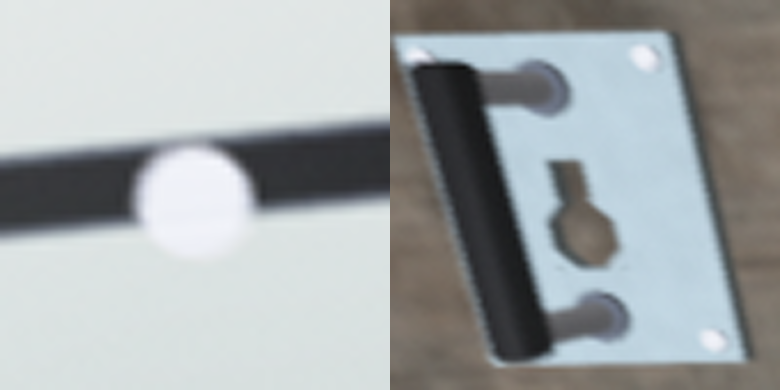

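Stud top is (0.5459, -0.1335), bed yaw is 2.0° and the stud is at bed y ≈ +11 mm. The three views agree to about 1.5 mm. The plate centre is about (0.543, 0.2055), yaw ≈ -3.2°. I go above the handle.

```bash
python3 -m jog '[[[0.007,0.038,-0.02,0,0,0.6,0],[0.014,0.076,-0.04,0,0,0.6,0],[0.021,0.114,-0.06,0,0,0.6,0],[0.028,0.152,-0.08,0,0,0.6,0],[0.035,0.19,-0.1,0,0,0.6,0],[0.042,0.228,-0.12,0,0,0.6,0],[0.049,0.266,-0.14,0,0,0.6,0],[0.056,0.305,-0.16,0,0,0.6,0],[0.062,0.345,-0.18,0,0,0.6,0],[0.062,0.345,-0.18,0,0,0.6,0]]]'
python3 - <<'E'
from h import *
m=bot.camera_model("wrist"); w=bot.camera("wrist"); o=bot.get_obs()
t=bot.camera("top"); o2=bot.get_obs(); print(o["eef_pos"],o2["eef_pos"],o2["clock"],R.from_quat(o2["tool_rot"]).as_matrix()[:,0])
cv2.imwrite("pics/w2.png",w)
for p in((.543,.2055,.0485),(.543,.2055,.006)): print(proj("wrist",p,m))
E
```

```text
clock: 2.02
eef_pos: [0.5308, 0.0109, 0.1513]
tool_rot: [1.0, 0.002, -0.001, -0.016]
ft_force: [0.4, 0.2, 0.5]
grip_width: 0.0852
[0.53032776 0.01088868 0.14962773] [0.52999712 0.0107619  0.15056021] 2.1167 [ 0.99998536  0.00375464 -0.00389712]
[ 59.5577497  181.81285854]
[ 89.07474485 171.58913641]
```

View pics/w2.png

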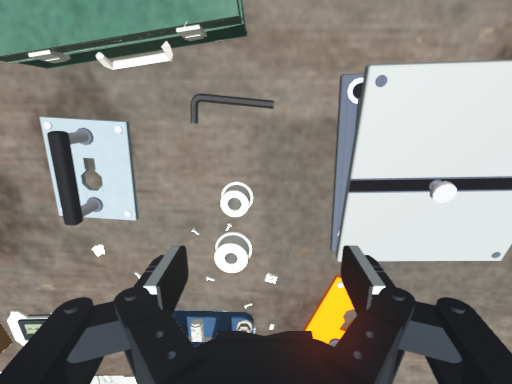

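The move fell short on a joint speed limit (y reached 0.011). I work out the remainder and continue.

```bash
cat >> h.py <<'E'
def need(p,yaw,tilt=0.):
    """shift (m) and turn (deg) from the measured pose to TCP p, bed-like yaw, tool tilted with a plate sloping up x by tilt"""
    o=bot.get_obs(); Rt=R.from_euler("z",yaw,degrees=True)*R.from_euler("y",-tilt,degrees=True)*R.from_euler("x",180,degrees=True)
    rv=(Rt*R.from_quat(o["tool_rot"]).inv()).as_rotvec(degrees=True)
    print("t",round(o["clock"],2),"eef",np.round(o["eef_pos"],4),"shift",np.round(np.array(p)-o["eef_pos"],4),"turn",np.round(rv,2),"F",np.round(o["ft_force"],1),"w",round(o["grip_width"],4),"q6",np.round(o["joint_pos"],2))
E
python3 -c "
from h import *
need((.543,.2055,.13),-3.2)"
```

```text
t 2.12 eef [0.53   0.0108 0.1506] shift [ 0.013   0.1947 -0.0206] turn [-1.82 -0.18 -3.41] F [-0.4 -0.4 -0.2] w 0.0854 q6 [ 0.    0.36 -0.07  1.15  0.03  3.14]
```

Joint 6 is at its limit (3.14), so I take the equivalent half-turn grasp by turning +176.6° as I go.

```bash
python3 -m jog '[[[0,0.01,0,0,0,7,0],[0,0.02,0,0,0,14,0],[0,0.03,0,0,0,21,0],[0,0.04,0,0,0,28,0],[0.005,0.05,0,0,0,35,0],[0.005,0.06,0,0,0,42,0],[0.005,0.07,0,0,0,49,0],[0.005,0.08,0,0,0,56,0],[0.005,0.09,0,0,0,63,0],[0.005,0.1,0,0,0,70,0]]]'
python3 -m jog '[[[0,0.01,0,0,0,7,0],[0,0.02,0,0,0,14,0],[0,0.03,0,0,0,21,0],[0,0.04,0,0,0,28,0],[0,0.05,0,0,0,35,0],[0,0.06,0,0,0,42,0],[0,0.07,0,0,0,49,0],[0,0.08,0,0,0,56,0],[0,0.09,0,0,0,63,0],[0.006,0.094,0,0,0,70,0]]]'
python3 -m jog '[[[0,0,0,0,0,7,0],[0,0,0,0,0,14,0],[0,0,0,0,0,21,0],[0,0,0,0,0,28,0],[0,0,0,0,0,35,0],[0,0,0,0,0,36.6,0],[0,0,0,0,0,36.6,0]]]'
python3 -c "
from h import *
need((.543,.2055,.13),176.8)"
```

```text
clock: 2.95
eef_pos: [0.5361, 0.1112, 0.1532]
tool_rot: [0.816, 0.577, -0.009, -0.012]
ft_force: [0.3, -0.5, -0.8]
grip_width: 0.0853
clock: 3.78
eef_pos: [0.5413, 0.206, 0.1532]
tool_rot: [0.337, 0.941, -0.015, -0.005]
ft_force: [-1.2, -0.5, 0.3]
grip_width: 0.0854
clock: 4.37
eef_pos: [0.542, 0.2048, 0.1531]
tool_rot: [0.028, 0.999, -0.016, 0.001]
ft_force: [0.1, -0.7, 0.0]
grip_width: 0.0853
t 4.37 eef [0.542  0.2048 0.1531] shift [ 0.001   0.0007 -0.0231] turn [ 1.79  0.01 -0.03] F [ 0.1 -0.7  0. ] w 0.0853 q6 [ 0.38  0.45  0.08  1.21 -0.03  0.43]
```

```bash
python3 -m jog '[[[0.001,0.001,-0.02,1.8,0,0,0],[0.001,0.001,-0.04,1.8,0,0,0],[0.001,0.001,-0.053,1.8,0,0,0],[0.001,0.001,-0.053,1.8,0,0,0],[0.001,0.001,-0.053,1.8,0,0,0]]]'
python3 - <<'E'
from h import *
need((.543,.2055,.031),176.8)
m=bot.camera_model("wrist"); w=bot.camera("wrist"); cv2.imwrite("pics/w3.png",w); np.save("w3.npy",w); np.savez("w3m.npz",K=m["K"],T=m["T"])
for x,y,z in((-.046,0,.0485),(.046,0,.0485),(0,0,.0485)):
    p=R.from_euler("z",-3.2,degrees=True).apply((x,y,z))+[.543,.2055,0]; print(proj("",p,m))
E
```

```text
clock: 4.78
eef_pos: [0.5424, 0.2057, 0.0991]
tool_rot: [0.028, 1.0, -0.0, -0.001]
ft_force: [0.5, 0.1, -0.2]
grip_width: 0.0853
t 4.78 eef [0.5424 0.2057 0.0991] shift [ 0.0006 -0.0002 -0.0681] turn [ 0.05 -0.12  0.02] F [ 0.5  0.1 -0.2] w 0.0853 q6 [ 0.36  0.49 -0.    1.08  0.    0.42]
[265.18002863 160.75096444]
[265.05812555 273.95502393]
[265.11474786 221.37329287]
```

View pics/w3.png

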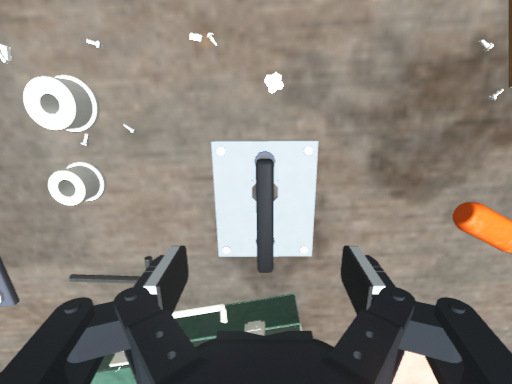

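The handle is centred on column 265 and parallel to the jaws, with its ends at rows 158 and 272, as predicted to about 1 mm. Descend and close.

```bash
python3 -m jog '[[[0,0,-0.025,0,0,0,0],[0,0,-0.045,0,0,0,0],[0,0,-0.06,0,0,0,0],[0,0,-0.067,0,0,0,0],[0,0,-0.067,0,0,0,0],[0,0,-0.067,0,0,0,80],[0,0,-0.067,0,0,0,160],[0,0,-0.067,0,0,0,255],[0,0,-0.067,0,0,0,255],[0,0,-0.067,0,0,0,255]]]'
python3 -m jog '[[[0,0,0,0,0,0,255],[0,0,0,0,0,0,255],[0,0,0,0,0,0,255],[0,0,0,0,0,0,255],[0,0,0,0,0,0,255],[0,0,0,0,0,0,255]]]'
```

```text
clock: 5.67
eef_pos: [0.5432, 0.2063, 0.0332]
tool_rot: [0.028, 1.0, 0.0, 0.0]
ft_force: [0.7, -0.1, -1.0]
grip_width: 0.0255
clock: 6.17
eef_pos: [0.5431, 0.2061, 0.033]
tool_rot: [0.028, 1.0, -0.0, 0.0]
ft_force: [-0.7, -1.4, 6.3]
grip_width: 0.0115
```

Gripped (opening 11.5 mm on the bar). Lift, then carry to a hover above the bed.

```bash
python3 -m jog '[[[0,0,0.005,0,0,0,255],[0,0,0.015,0,0,0,255],[0,0,0.035,0,0,0,255],[0,0,0.06,0,0,0,255],[0,0,0.09,0,0,0,255],[0,0,0.12,0,0,0,255],[0,0,0.15,0,0,0,255],[0,0,0.16,0,0,0,255],[0,0,0.16,0,0,0,255]]]'
cat >> h.py <<'E'
BO=np.array([.5498,-.1447,.060]); BR=R.from_euler("z",2.0,degrees=True)*R.from_euler("y",-15,degrees=True)
def bedneed(b): need(BO+BR.apply(np.array(b)/1000),182.0,-15)
def inbed(): o=bot.get_obs(); print("TCP in bed mm",np.round(BR.inv().apply(o["eef_pos"]-BO)*1000,1),"F bed",np.round(BR.inv().apply(o["ft_force"]),1))
E
python3 -c "
from h import *
bedneed((10,11.3,33+45))"
```

```text
clock: 6.92
eef_pos: [0.5444, 0.2068, 0.1956]
tool_rot: [0.028, 1.0, 0.001, 0.003]
ft_force: [0.1, -0.4, -3.5]
grip_width: 0.012
t 6.92 eef [0.5444 0.2068 0.1956] shift [-0.0056 -0.3406 -0.0577] turn [ -0.29 -14.71   5.11] F [ 0.1 -0.4 -3.5] w 0.012 q6 [0.36 0.42 0.15 1.29 0.   0.42]
```

```bash
python3 -m jog '[[[0,-0.01,0,0,-1,0.5,255],[0,-0.03,0,0,-2.5,1,255],[-0.002,-0.06,0,0,-4.5,1.5,255],[-0.003,-0.09,0,0,-6.5,2,255],[-0.004,-0.12,0,0,-8.5,2.5,255],[-0.005,-0.15,0,0,-10.5,3,255],[-0.006,-0.18,0,0,-12.5,4,255],[-0.006,-0.21,0,0,-14.7,5.1,255],[-0.006,-0.24,0,0,-14.7,5.1,255],[-0.006,-0.27,0,0,-14.7,5.1,255]]]'
python3 -m jog '[[[0,-0.025,0,0,0,0,255],[0,-0.045,-0.01,0,0,0,255],[0,-0.06,-0.02,0,0,0,255],[0,-0.068,-0.03,0,0,0,255],[0,-0.07,-0.04,0,0,0,255],[0,-0.07,-0.045,0,0,0,255],[0,-0.07,-0.045,0,0,0,255],[0,-0.07,-0.045,0,0,0,255]]]'
python3 - <<'E'
from h import *
bedneed((10,11.3,33+45)); inbed()
m=bot.camera_model("wrist"); w=bot.camera("wrist"); s=bot.camera("scene"); np.save("w4.npy",w); np.savez("w4m.npz",K=m["K"],T=m["T"]); cv2.imwrite("pics/w4.png",np.hstack([w[90:290,160:370],cv2.resize(s[80:210,215:340],(200,200)) ]))
cv2.imwrite("pics/w4.png",np.hstack([cv2.resize(w[90:290,165:365],(390,390),interpolation=2),cv2.resize(s[75:205,215:345],(390,390),interpolation=2)]))
E
```

```text
clock: 7.75
eef_pos: [0.5333, -0.0649, 0.189]
tool_rot: [-0.017, 0.992, 0.004, 0.124]
ft_force: [0.6, 0.5, -3.3]
grip_width: 0.012
clock: 8.42
eef_pos: [0.5358, -0.133, 0.1459]
tool_rot: [-0.017, 0.992, 0.004, 0.126]
ft_force: [0.1, 0.4, -3.1]
grip_width: 0.0119
t 8.42 eef [ 0.5358 -0.133   0.1459] shift [ 0.0031 -0.0008 -0.008 ] turn [-0.18 -0.52 -0.04] F [ 0.1  0.4 -3.1] w 0.0119 q6 [-0.29  0.24 -0.29  0.8   0.08 -0.31]
TCP in bed mm [ 9.1 12.2 86.5] F bed [-0.7  0.4 -3.1]
```

View pics/w4.png

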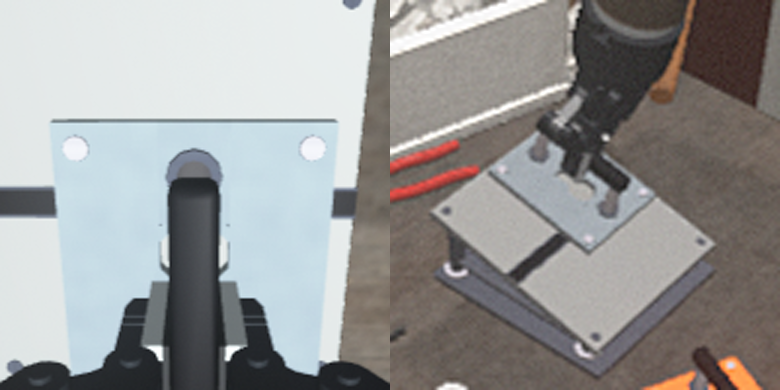

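Wrist crop: the plate is held square. Its near edge is at crop row 120 with corners (52,120) and (337,120), level with the bed's cross slot. I check the plate's pose in the hand from its edge.

```bash
python3 - <<'E'
from h import *
w=np.load("w4.npy"); m=dict(np.load("w4m.npz")); o=bot.get_obs()
PR=R.from_quat(o["tool_rot"])*R.from_euler("x",180,degrees=True)*R.from_euler("z",180,degrees=True) # plate axes if parallel to the tool
def pl(p,ex=0,h=33): return o["eef_pos"]+PR.apply((np.array(p)-[ex,0,h])/1000)
print("plate x,z in bed",BR.inv().apply(PR.apply([[1,0,0],[0,0,1]])).round(4).tolist())
for p in((-55,45,6),(-55,-45,6),(-46,36,6),(-46,-36,6),(-46,0,48.5)): print(p,proj("",pl(p),m).round(1),proj("",pl(p,1),m).round(1),proj("",pl(p,0,34),m).round(1))
g=w.astype(int); 
k=((g[...,0]-g[...,2]>12)&(g.min(2)>120)).astype(np.uint8)
print("top row per col",[(c,int(np.argmax(k[140:200,c])+140)) for c in(200,220,240,290,310,330)])
print("side cols per row",[(r,np.flatnonzero(k[r,170:360])[[0,-1]]+170) for r in(160,180,200,220)])
print([proj("",pl((x,y,6)),m).round(1).tolist() for x in(-50,-30,-10) for y in(45,-45)])
s=(g.min(2)>225)[155:180,190:345].astype(np.uint8); n,l,st,c=cv2.connectedComponentsWithStats(s); print([(int(st[i,4]),(c[i]+[190,155]).round(1)) for i in range(1,n) if 20<st[i,4]<300])
E
```

```text
plate x,z in bed [[1.0, 0.0002, -0.0058], [0.0058, -0.0025, 1.0]]
(-55, 45, 6) [339.5 155.4] [339.6 153.8] [339.  155.2]
(-55, -45, 6) [189.9 155.4] [189.8 153.8] [190.4 155.2]
(-46, 36, 6) [323.5 170.1] [323.6 168.5] [323.2 169.7]
(-46, -36, 6) [205.9 170.1] [205.8 168.5] [206.2 169.7]
(-46, 0, 48.5) [264.9 190.3] [264.9 188.2] [264.9 189.7]
top row per col [(200, 152), (220, 152), (240, 152), (290, 151), (310, 152), (330, 151)]
side cols per row [(160, array([190, 337])), (180, array([192, 336])), (200, array([193, 334])), (220, array([196, 332]))]
[[338.8, 163.6], [190.6, 163.6], [336.0, 195.0], [193.3, 195.0], [333.5, 224.1], [195.8, 224.1]]
[(172, array([341. , 167.7])), (113, array([325.1, 165.8])), (113, array([203.1, 166. ]))]
```

The plate sits about 1–2 mm nearer the robot in the hand than assumed (I take 1.4 mm) and is parallel to the bed within 0.35°. I go down to 20 mm above the face, still clear of the stud.

```bash
python3 -m jog '[[[0.003,0,-0.006,0,-0.35,0,255],[0.006,-0.0005,-0.014,0,-0.35,0,255],[0.008,-0.0005,-0.022,0,-0.35,0,255],[0.010,-0.0005,-0.028,0,-0.35,0,255],[0.011,-0.0005,-0.032,0,-0.35,0,255],[0.011,-0.0005,-0.032,0,-0.35,0,255],[0.011,-0.0005,-0.032,0,-0.35,0,255],[0.011,-0.0005,-0.032,0,-0.35,0,255]]]'
python3 - <<'E'
from h import *
bedneed((11.4,11.3,33+20)); inbed()
w=bot.camera("wrist"); s=bot.camera("scene"); t=bot.camera("top")
r=lambda a:cv2.resize(a,(390,390),interpolation=2)
cv2.imwrite("pics/w5.png",np.hstack([r(w[150:250,215:315]),r(s[110:190,235:315])]))
E
```

```text
clock: 9.18
eef_pos: [0.5478, -0.1345, 0.1154]
tool_rot: [-0.017, 0.991, 0.003, 0.131]
ft_force: [-0.1, -0.2, -3.5]
grip_width: 0.012
t 9.18 eef [ 0.5478 -0.1345  0.1154] shift [-0.0011  0.001  -0.0013] turn [-0.12  0.    0.02] F [-0.1 -0.2 -3.5] w 0.012 q6 [-0.28  0.29 -0.32  0.72  0.08 -0.31]
TCP in bed mm [12.8 10.3 54. ] F bed [-1.  -0.2 -3.3]
```

View pics/w5.png

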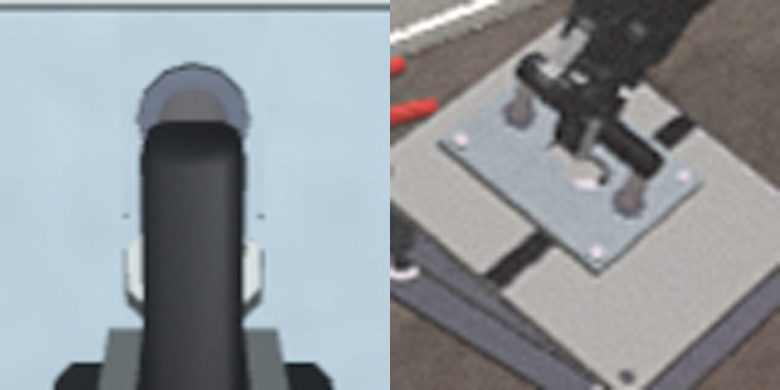

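Scene crop: the hole is right over the stud and a bright head shows through it at (588,180). I correct by (-1.4, +1.0) mm in the bed plane and descend gently along the normal, feeling for contact.

```bash
python3 -m jog '[[[-0.0013,0.001,-0.0004,0,0,0,255],[-0.0008,0.001,-0.0023,0,0,0,255],[-0.0003,0.001,-0.0042,0,0,0,255],[-0.0003,0.001,-0.0042,0,0,0,255],[-0.0003,0.001,-0.0042,0,0,0,255],[0.0000,0.001,-0.0052,0,0,0,255],[0.0002,0.001,-0.0062,0,0,0,255],[0.0004,0.001,-0.0067,0,0,0,255],[0.0004,0.001,-0.0067,0,0,0,255]]]'
python3 -c "
from h import *
inbed()"
```

```text
clock: 10.08
eef_pos: [0.5483, -0.1335, 0.1091]
tool_rot: [-0.017, 0.991, 0.003, 0.131]
ft_force: [-1.5, -0.5, 0.3]
grip_width: 0.012
TCP in bed mm [11.6 11.2 47.7] F bed [-1.4 -0.4  0.7]
```

```bash
for i in 1 2 3; do python3 -m jog '[[[0.0001,0,-0.0003,0,0,0,255],[0.0001,0,-0.0003,0,0,0,255]]]' | grep -E "eef|force"; done
python3 -c "
from h import *
inbed(); print(bot.get_obs()['ft_torque'])"
```

```text
eef_pos: [0.5484, -0.1335, 0.1089]
ft_force: [-1.8, 1.0, 1.2]
eef_pos: [0.5486, -0.1335, 0.1087]
ft_force: [-2.4, 0.3, 3.6]
eef_pos: [0.548, -0.1334, 0.1076]
ft_force: [0.4, -0.5, -4.5]
TCP in bed mm [11.  11.3 46.3] F bed [-0.8 -0.5 -4.4]
[0.00831002 0.5797415  0.02676503]
```

Light contact (≈7 N) and then it slipped over the head towards -x. I ease the command 0.8 mm down-slope and keep descending in small steps.

```bash
python3 -m jog '[[[-0.0008,0,-0.0002,0,0,0,255],[-0.0005,0,-0.0012,0,0,0,255],[-0.0003,0,-0.0022,0,0,0,255],[-0.0003,0,-0.0022,0,0,0,255]]]'
python3 -c "
from h import *
inbed()"
python3 -m jog '[[[0.0003,0,-0.001,0,0,0,255],[0.0005,0,-0.002,0,0,0,255],[0.0005,0,-0.002,0,0,0,255]]]'
python3 -c "
from h import *
inbed()"
```

```text
clock: 10.92
eef_pos: [0.5477, -0.1333, 0.1047]
tool_rot: [-0.017, 0.991, 0.004, 0.13]
ft_force: [0.4, 0.6, -2.7]
grip_width: 0.0118
TCP in bed mm [ 9.9 11.5 43.6] F bed [-0.3  0.6 -2.7]
clock: 11.17
eef_pos: [0.5485, -0.1334, 0.1032]
tool_rot: [-0.017, 0.991, 0.003, 0.13]
ft_force: [0.8, 0.4, -3.4]
grip_width: 0.0116
TCP in bed mm [10.3 11.4 41.9] F bed [-0.1  0.3 -3.5]
```

Force-free at about 9 mm above the face, so the head is through. Continue down to the bed.

```bash
python3 -m jog '[[[0.0003,0,-0.001,0,0,0,255],[0.0005,0,-0.002,0,0,0,255],[0.0008,0,-0.003,0,0,0,255],[0.001,0,-0.004,0,0,0,255],[0.0013,0,-0.005,0,0,0,255],[0.0013,0,-0.005,0,0,0,255]]]' | grep force
python3 -c "
from h import *
inbed()"
python3 -m jog '[[[0.0003,0,-0.001,0,0,0,255],[0.0003,0,-0.001,0,0,0,255],[0.0003,0,-0.001,0,0,0,255]]]' | grep force
python3 -c "
from h import *
inbed()"
python3 -m jog '[[[0.0003,0,-0.001,0,0,0,255],[0.0003,0,-0.001,0,0,0,255],[0.0003,0,-0.001,0,0,0,255]]]' | grep force
python3 -c "
from h import *
inbed()"
```

```text
ft_force: [-0.7, -0.4, -4.4]
TCP in bed mm [10.3 11.3 36.9] F bed [-1.9 -0.4 -4.1]
ft_force: [0.2, 0.7, -3.4]
TCP in bed mm [10.4 11.3 36. ] F bed [-0.7  0.7 -3.3]
ft_force: [-0.2, 0.2, -3.8]
TCP in bed mm [10.4 11.3 35. ] F bed [-1.2  0.2 -3.6]
```

```bash
for i in 1 2 3 4; do python3 -m jog '[[[0.0002,0,-0.0007,0,0,0,255],[0.0002,0,-0.0007,0,0,0,255]]]' >/dev/null
python3 -c "
from h import *
inbed()"; done
```

```text
TCP in bed mm [10.5 11.3 34.2] F bed [-0.9 -0.4 -3.1]
TCP in bed mm [10.6 11.2 33.5] F bed [-0.8  0.7 -3.8]
TCP in bed mm [10.6 11.4 33.3] F bed [-2.5  2.4  2.1]
TCP in bed mm [10.6 11.3 33.2] F bed [-4.3  2.   8.3]
```

Contact at 33.3 mm, which is exactly the height for the plate flat on the bed (11 N above its weight). I ease off 0.3 mm and slide down-slope.

```bash
python3 -m jog '[[[-0.0001,0,0.0003,0,0,0,255],[-0.0015,0,-0.0001,0,0,0,255],[-0.003,-0.0001,-0.0005,0,0,0,255],[-0.003,-0.0001,-0.0005,0,0,0,255]]]' >/dev/null
python3 -c "
from h import *
inbed()"
python3 -m jog '[[[-0.0015,0,-0.0004,0,0,0,255],[-0.0029,-0.0001,-0.0008,0,0,0,255],[-0.0043,-0.0001,-0.0012,0,0,0,255],[-0.0058,-0.0002,-0.0016,0,0,0,255],[-0.0058,-0.0002,-0.0016,0,0,0,255]]]' >/dev/null
python3 -c "
from h import *
inbed()"
```

```text
TCP in bed mm [ 9.5 10.9 33.2] F bed [2.6 1.8 4.3]
TCP in bed mm [ 3.2 10.5 33.2] F bed [3.4 0.7 4.1]
```

```bash
python3 -m jog '[[[-0.0015,0.0003,-0.0004,0,0,0,255],[-0.0029,0.0004,-0.0008,0,0,0,255],[-0.0043,0.0004,-0.0012,0,0,0,255],[-0.0058,0.0003,-0.0016,0,0,0,255],[-0.0058,0.0003,-0.0016,0,0,0,255]]]' >/dev/null
python3 -c "
from h import *
inbed()"
python3 -m jog '[[[-0.0015,0,-0.0004,0,0,0,255],[-0.0029,-0.0001,-0.0008,0,0,0,255],[-0.0043,-0.0001,-0.0012,0,0,0,255],[-0.0043,-0.0001,-0.0012,0,0,0,255]]]' >/dev/null
python3 -c "
from h import *
inbed()"
```

```text
TCP in bed mm [-2.7 10.9 33.2] F bed [ 2.3 -0.7  5.4]
TCP in bed mm [-7.  11.  33.2] F bed [ 2.6 -0.7  5.9]
```

```bash
for i in 1 2 3; do python3 -m jog '[[[-0.001,0,-0.00027,0,0,0,255],[-0.001,0,-0.00027,0,0,0,255]]]' >/dev/null
python3 -c "
from h import *
inbed()"; done
```

```text
TCP in bed mm [-7.9 10.9 33.2] F bed [3.4 0.  4.5]
TCP in bed mm [-8.9 11.  33.2] F bed [4.1 0.1 4.9]
TCP in bed mm [-9.9 11.  33.2] F bed [4.2 0.6 5.1]
```

```bash
for i in 1 2 3 4; do python3 -m jog '[[[-0.0005,0,-0.00013,0,0,0,255],[-0.0005,0,-0.00013,0,0,0,255]]]' >/dev/null
python3 -c "
from h import *
inbed()"; done
```

```text
TCP in bed mm [-10.4  11.   33.2] F bed [ 3.5 -0.2  5.2]
TCP in bed mm [-10.9  11.1  33.2] F bed [4.8 0.1 5.4]
TCP in bed mm [-11.4  11.1  33.2] F bed [ 3.7 -0.1  5.6]
TCP in bed mm [-11.9  11.1  33.2] F bed [ 4.2 -0.6  4.7]
```

```bash
for i in 1 2 3; do python3 -m jog '[[[-0.0005,0,-0.00013,0,0,0,255],[-0.0005,0,-0.00013,0,0,0,255]]]' >/dev/null
python3 -c "
from h import *
inbed()"; done
```

```text
TCP in bed mm [-12.5  11.1  33.2] F bed [ 4.4 -0.4  3.5]
TCP in bed mm [-13.   11.1  33.2] F bed [ 3.2 -0.4  4.7]
TCP in bed mm [-13.2  11.1  33.2] F bed [ 4.6 -0.1  5. ]
```

```bash
for i in 1 2 3; do python3 -m jog '[[[-0.0005,0,-0.00013,0,0,0,255],[-0.0005,0,-0.00013,0,0,0,255]]]' >/dev/null
python3 -c "
from h import *
inbed()"; done
```

```text
TCP in bed mm [-13.3  11.1  33.2] F bed [ 6.3 -0.8  3.2]
TCP in bed mm [-13.4  11.1  33.3] F bed [7.3 0.8 2.8]
TCP in bed mm [-13.5  11.1  33.4] F bed [8.2 0.2 2.6]
```

It stops at about -13.2 mm, with the force rising as the command goes on. One slightly firmer push confirms the stop, then I look.

```bash
python3 -m jog '[[[-0.0008,0,-0.0004,0,0,0,255],[-0.0015,0,-0.0007,0,0,0,255],[-0.0015,0,-0.0007,0,0,0,255]]]' >/dev/null
python3 - <<'E'
from h import *
inbed(); o=bot.get_obs()
w=bot.camera("wrist"); s=bot.camera("scene"); m=bot.camera_model("wrist")
r=lambda a:cv2.resize(a,(390,390),interpolation=2)
cv2.imwrite("pics/w6.png",np.hstack([r(w[110:310,165:365]),r(s[110:190,235:315])]))
E
```

```text
TCP in bed mm [-13.6  11.1  33.5] F bed [10.5  0.2  2. ]
```

View pics/w6.png

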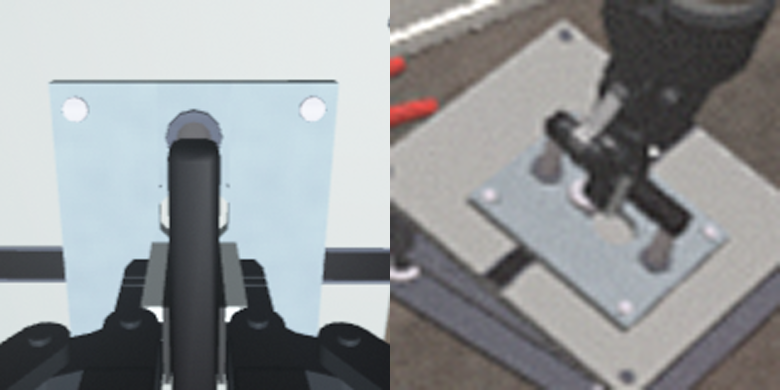

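Scene crop: the round hole is now down-slope, showing bare bed at (615,230), and the bright head sits up in the slot at (580,195). The plate's edge in the wrist view is at the same row as before (151.5), so nothing slipped in the grip. I relax the push, release and retreat along the normal.

```bash
python3 -m jog '[[[0.001,0,0.0003,0,0,0,255],[0.001,0,0.0003,0,0,0,180],[0.001,0,0.0003,0,0,0,90],[0.001,0,0.0003,0,0,0,0],[0.001,0,0.0003,0,0,0,0],[0.001,0,0.0003,0,0,0,0],[0.001,0,0.0003,0,0,0,0],[0.001,0,0.0003,0,0,0,0],[0.001,0,0.0003,0,0,0,0],[0.001,0,0.0003,0,0,0,0]]]'
python3 -m jog '[[[0,0,0,0,0,0,0],[-0.0013,0,0.005,0,0,0,0],[-0.004,0,0.015,0,0,0,0],[-0.008,0,0.03,0,0,0,0],[-0.013,0,0.05,0,0,0,0],[-0.021,0,0.08,0,0,0,0],[-0.029,0,0.11,0,0,0,0],[-0.037,0,0.14,0,0,0,0],[-0.042,0,0.16,0,0,0,0],[-0.042,0,0.16,0,0,0,0]]]'
python3 - <<'E'
from h import *
m=bot.camera_model("wrist"); w=bot.camera("wrist"); s=bot.camera("scene"); cv2.imwrite("pics/w7.png",np.hstack([cv2.resize(w,(520,390)),cv2.resize(s[110:190,235:315],(260,390//1),interpolation=2)]))
np.save("w7.npy",w); np.savez("w7m.npz",K=m["K"],T=m["T"])
g=w.astype(int);k=((g[...,0]-g[...,2]>10)&(g.min(2)>120)).astype(np.uint8); k[:,:120]=0;k[:,400:]=0
k=cv2.morphologyEx(k,cv2.MORPH_OPEN,np.ones((3,3)));n,l,st,c=cv2.connectedComponentsWithStats(k);i=1+np.argmax(st[1:,4]);print(st[i])
c=cv2.findContours((l==i).astype(np.uint8),0,2)[0][0]; q=cv2.boxPoints(cv2.minAreaRect(c)); h=cv2.convexHull(c)
for e in np.linspace(.01,.1,60):
    a=cv2.approxPolyDP(h,e*cv2.arcLength(h,True),True)
    if len(a)<=4: break
o0,P=BO+BR.apply([0,0,.006]),[]
for u in a[:,0]:
    o,d=ray("",u,m); n=BR.apply([0,0,1]); X=o+d*((o0-o)@n)/(d@n); P.append(BR.inv().apply(X-BO)*1000); print(u,P[-1].round(1))
print("mean",np.mean(P,0)); need((0,0,0),182,-15)
E
```

```text
clock: 17.68
eef_pos: [0.5238, -0.1335, 0.0863]
tool_rot: [-0.017, 0.991, 0.003, 0.13]
ft_force: [0.2, -1.0, -0.4]
grip_width: 0.0851
clock: 18.52
eef_pos: [0.4838, -0.1344, 0.2533]
tool_rot: [-0.017, 0.991, 0.001, 0.136]
ft_force: [1.1, -0.8, -0.4]
grip_width: 0.0854
[ 226  128   75   86 5096]
[299 128] [-68.6  53.3   6. ]
[297 212] [40.7 55.3  6. ]
[231 213] [ 42.3 -33.    6. ]
[226 129] [-67.4 -34.7   6. ]
mean [-13.24893819  10.21931222   6.        ]
t 18.62 eef [ 0.4822 -0.1338  0.2483] shift [-0.4822  0.1338 -0.2483] turn [-0.05  0.2   0.03] F [-0.9 -0.  -1.3] w 0.0854 q6 [-0.33  0.05 -0.23  1.04  0.09 -0.35]
```

View pics/w7.png

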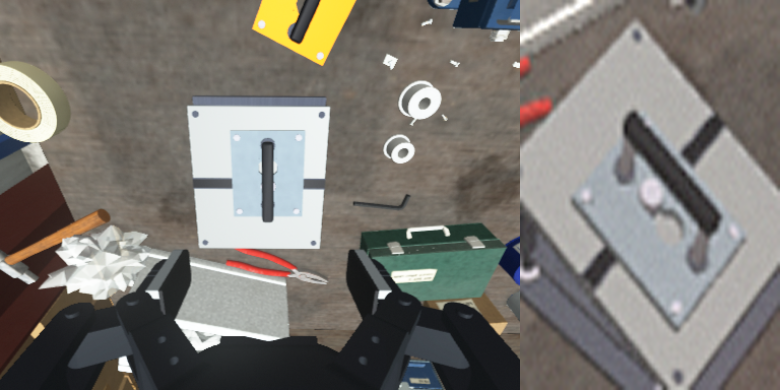

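Plate locked on the stud, with the hole below the head. For a last check I measure the plate relative to the bed within this one image, which cancels any calibration bias.

```bash
python3 - <<'E'
from h import *
w=np.load("w7.npy"); m=dict(np.load("w7m.npz")); g=w.astype(int)
k=np.zeros(w.shape[:2],np.uint8); k[100:248,180:330]=(g.min(2)>115)[100:248,180:330]; k=cv2.morphologyEx(k,cv2.MORPH_OPEN,np.ones((5,5)));k=cv2.morphologyEx(k,cv2.MORPH_CLOSE,np.ones((21,21)))
c=max(cv2.findContours(k,0,2)[0],key=cv2.contourArea);h=cv2.convexHull(c)
for e in np.linspace(.01,.1,60):
    a=cv2.approxPolyDP(h,e*cv2.arcLength(h,True),True)
    if len(a)<=4: break
P=[];n=BR.apply([0,0,1])
def onbed(u,h):
    o,d=ray("",u,m); return BR.inv().apply(o+d*((BO+BR.apply([0,0,h])-o)@n)/(d@n)-BO)*1000
for u in a[:,0]: P.append(onbed(u,0)); print(u,P[-1].round(1))
print("bed mean",np.mean(P,0).round(1))
for col in (200,215,305,315):
    r=np.flatnonzero(g[160:205,col].max(1)<110)+160; print("slot",col,onbed((col,r.mean()),0).round(1))
t=bot.camera("top"); gt=t.astype(int)
k=np.zeros(t.shape[:2],np.uint8);b=(gt[...,0]-gt[...,2]>10)&(gt.min(2)>110);k[135:210,300:370]=b[135:210,300:370]
n_,l,st,cc=cv2.connectedComponentsWithStats(k);i=1+np.argmax(st[1:,4]);print("top plate box",st[i])
inbed(); print(bot.get_obs()["clock"])
E
```

```text
[184 104] [-95.9 -84.5   0. ]
[324 105] [-94.8  82.8  -0. ]
[312 246] [95.3 79.5  0. ]
[195 243] [ 90.9 -86.8   0. ]
bed mean [-1.1 -2.2  0. ]
slot 200 [ -1.8 -72.6   0. ]
slot 215 [ -1.2 -53.   -0. ]
slot 305 [-1.3 64.8  0. ]
slot 315 [-1.3 77.8 -0. ]
top plate box [309 152  41  49 907]
TCP in bed mm [-17.2  13.6 197.9] F bed [-0.6 -0.2  0. ]
18.6667
```

Relative to the bed's cross slot (read at -1.4 mm), the plate is at -11.8 mm, against -11.5 mm for fully home. Hand in.

```bash
python3 -c "
from workcell import bot
bot.job_done()"
```

```text
the job is handed in; nothing more can be done
```

The grey keyhole plate is on the stud, slid down the slope to its stop and released. I handed the job in at about 18.7 s, with the gripper well clear of everything.

- **Fitting:** I gripped the plate by its handle and lowered it square to the bed. It first touched the head lightly (about 7 N) and slipped over it after a small shift down the slope. It came flat on the bed with about 12 N. I then slid it down the slope until the resistance rose to about 10 N with no further movement.
- **Last checks:** Measured against the bed's cross slot in the final wrist picture, the plate sits at x ≈ -11.8 mm, against -11.5 mm for fully home. The scene view shows the head over the slot with the round hole below it. The bushes and hex key appear in the final wrist view and I saw no sign that they had moved, but I did not measure them.
- **Disagreements:**
  - The stop came at -13.2 mm by my first bed estimate. The final wrist picture puts the cross slot at about -1.4 mm instead of 0, so that estimate was about 1.5 mm off along the slope.
  - My estimate of where the plate sat in the hand was also about 1–2 mm off, which explains the light touch on the head.
  - The first move towards the plate fell short because joint 6 reached its range limit; I used the half-turned grasp instead.

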